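# Find the preheater's hidden sensor well and plug in the probe

### The job

Take the sprung sensor probe out of its holder, set its tip down in either end of the groove in the preheater's cover, and slide it along the groove, pressing lightly and without lifting it, until the tip drops through the hidden shutter into the sensor well. Then push it gently fully home, so that its collar lies flush on the cover, and let go, leaving it standing upright there. Do not force anything, and leave the blanking plug, jar, solder spool and screwdriver alone.

Things in the scene. Friction and masses are not known exactly. Their poses are not given: they have to be found in the camera images.
- preheater: Black case, fixed, 160 mm (x) by 250 mm (y) by 70 mm high, plus an aluminium rail on each short side (12 mm wide, top 15 mm below the cover). Origin: centre of its underside. Its top is a flat aluminium cover with one straight groove through the centre along the preheater's y: 140 mm long, 10 mm wide, 4 mm deep, closed at both ends, with a steel floor. Black grille bars lie flat either side.
- cover (a point): Middle of the groove's mouth, level with the cover's top; axes as the preheater's. The sensor well is a hole in the groove's floor: 12 mm along the groove, as wide as it, over 25 mm deep; its centre is anywhere up to 34 mm either side of this point. A flush steel shutter hides it; that sinks straight down under 0.3 N and springs back with at most 0.6 N, less than the probe's weight.
- groove_end_left (a point): End of the groove at the preheater's +y, on its centre line, level with the cover's top, 70 mm from point cover. Set the tip down 7 to 22 mm in from either end. Within 38 mm of the middle the probe must not be lowered to or raised off the groove (carry it there over 60 mm above the cover, if at all).
- groove_end_right (a point): End of the groove at the preheater's -y, on its centre line, in the plane of the cover's top, 70 mm from point cover. The well stays where it is during the work. When the tip slides over it, the spring pushes it down: the upward push on the probe falls off, and the well's far wall then stops the tip sideways.
- holder: Grey plastic block, fixed, 60 mm (x) by 150 mm (y) by 45 mm high; origin: centre of its underside. Two 13 mm holes, 35 mm deep, in its top at 36 mm either side of its centre along its y; the probe stands in one and the blanking plug in the other.
- probe: Sensor probe, about 145 g, the tall one standing upright in the holder. Origin: centre of the collar's underside; z up along the probe. Steel collar 28 mm across and 6 mm thick; above it a round black grip 18 mm across, up to 64 mm above the origin (end cap to 67 mm); below it a round-ended steel tip 8 mm across.
- tip (a point): End of the probe's tip when fully out, 22 mm below the probe's origin. The tip springs up into the probe: 1 N starts it, 4 N pushes it in fully, by 10 mm (300 N/m). With the tip on the groove's floor the collar's underside is 18 mm above the cover, 8 mm when fully sprung in; only in the well can the collar come flush. Press no harder than 20 N.
- blank: Blanking plug, loose, the short one in the holder's other hole: steel collar 28 mm across and 6 mm thick with a 16 mm button up to 13 mm above its origin (centre of the collar's underside). A bystander.
- jar: Amber glass jar with a black cap, loose, 52 mm across, 55 mm high; origin under its centre. A bystander.
- spool: Solder spool, loose, standing on end, 60 mm across, 41 mm high; origin under its centre. A bystander.
- driver: Black-handled screwdriver, loose, lying, 170 mm long along its x; origin under its middle. A bystander.

How it is judged:
By the outcome, as a careful person would: the job done as asked, in the order asked, and still so for the second after the job is handed in, with the robot touching nothing.
It also fails if it takes over 61 s, if anything falls off the work surface, if the arm or the gripper's body presses on something with over 40 N, if the wrist force passes 120 N, or if a joint passes its speed limit or range.

### The arm

A 6-joint arm with a two-finger parallel gripper is mounted at the origin on the work surface. World frame = base frame: x ahead of the robot, y to its left, z up, the work surface at z = 0. Lengths are in m, angles in rad, forces in N, time in s.
With the tool pointing down it reaches from about 0.35 to 0.975 m from the base axis. Payload 4.9 kg.
Tool frame: the origin (TCP) lies on the centre line of the jaws, within the pads' length; the fingertips stand manip.tip_reach ahead of it and the grasp point (between the pads) is the TCP (manip.tip_reach is the distance from the TCP to the fingertips, in m); z points along the fingers, y is the line along which they close (so a half turn about z gives the same grasp; the last joint's range is limited). The gripper opens to 85 mm and grips with 20 to 120 N. Pads are 22 mm wide; open, the fingers measure 114 mm over their backs; the gripper's body (76 mm by 85 mm) begins 54 mm behind the grasp point. The pads swing forward as they close: fully open they stand 13 mm farther back than shut.
Start: joints at [-0.119, 0.053, 1.613, -0, 1.476, -0.119], TCP at [0.625, 0, 0.25] pointing down, gripper open.
Joint ranges: [-3.01, 3.01], [-1.01, 2.22], [0.06, 2.58], [-1.02, 4.17], [0.09, 2.62], [-3.14, 3.14]. Speed limits (rad/s): [2.57, 2.57, 3.14, 3.14, 3.14, 3.14].

### API

Orientations are given as a unit quaternion [w, x, y, z].
In Python, from plant import manip gives the robot as it stands. The module is installed in compiled form; this text tells all that it offers.
- The arm moves only by the tool move_arm, never from a script. Its argument "rows" is a list of rows, each a list of 7 numbers: the shift along the tool's x, y, z in cm, then the turn, a rotation vector about the tool's x, y, z in degrees, then the opening, from -1 (shut) to 1 (fully open). In form: [[tx, ty, tz, ax, ay, az, jaw], ...]. A call has 1 to 20 rows; each row shifts and turns the commanded pose from where the row before left it, along the tool's axes as they then stand; what a row does not reach is not made up. A row lasts 1/12 s, in which the tool goes at most 41.7 mm and 7.16 degrees, less where a joint would pass 70% of its speed; a pose out of reach is approached as far as the arm can. A call is refused whole if a number of a shift passes 4.17 or a number of a turn 7.16, either way. A call with a gripper value outside its range is refused whole. The fingers move at their own pace and stop on an object; the grip force is fixed at half the most. Time passes only in rows, so rows that do not move let the fingers close. It gives the time, the measured TCP pose, the force, the opening and the grip force at its end, in the units of the state.
- manip.state(): the state, without advancing time (a new reading comes with each control period).
- manip.grab_frame(name): name is "scene" or "side" or "wrist"; returns a dict with "img" (384x512x3 uint8, blue, green, red), "mtx" (3x3 intrinsics, pixels), "k1" (the pictures are not rectified: a ray, as slopes to the right and down, at radius r is drawn at 1 + k1 r^2 times it, then the intrinsics apply), "R" (3x3) and "t" (3): a world point X has camera coordinates R X + t. Camera axes: x right, y down, z forward; pixel columns grow to the right and rows downward; lengths in m; the calibration is good to about 2 mm. A picture is of the moment at which its call begins. There is no depth.
- manip.job_done(): hands the job in; it is judged then, once.
The state is a dict: "time": time; "joint_pos": joint angles; "joint_vel": joint speeds; "joint_efforts": joint torques, N m; "tool_pos": TCP position; "tool_rot": TCP orientation; "contact_force": force on the tool from outside, world axes, zero at the start; "ft_torque": the same for the moment, N m; "gripper_width": opening from 0.0 (shut) to 1.0 (fully open); "grasp_force": force on a finger pad.
Only numpy, scipy, OpenCV 4.12 (cv2) and the standard library are available. Lean on these libraries where they do the work, as an engineer would, in place of code of your own. Each camera call takes 0.05 s, during which the arm holds its last target. There are 200 camera calls.

## Working session

There is one attempt and no reset: what is moved stays moved. The work goes in short steps, Python scripts to look and compute and a tool call to move; the robot and the scene stay as the last step left them, time stands still between calls to the robot, and variables do not carry over. Pictures are saved under pics/ and viewed, at most 10 in all, crops included, and the job is handed in when it is done.

Besides the shell and the picture viewer there is one more tool, called after ">>>" as name([rows], argument=value, ...), one row to a line, values as JSON. move_arm: Moves the arm, as the interface text tells. Its arguments: {"type":"object","properties":{"rows":{"type":"array","items":{"type":"array","items":{"type":"number"}}}},"required":["rows"]}

```bash
mkdir -p pics; cat > h.py <<'E'
import numpy as np, cv2
from plant import manip
def ray(f,u,v):
    p=cv2.undistortPoints(np.array([[[u,v]]],float),f["mtx"],np.array([f["k1"],0,0,0],float)).ravel()
    d=f["R"].T@np.array([p[0],p[1],1]); c=-f["R"].T@f["t"]; return c,d/np.linalg.norm(d)
def plane(f,u,v,z):
    c,d=ray(f,u,v); return c+d*(z-c[2])/d[2]
def proj(f,X):
    return cv2.projectPoints(np.array([X],float),cv2.Rodrigues(f["R"])[0],np.array(f["t"],float),f["mtx"],np.array([f["k1"],0,0,0],float))[0].ravel()
def tri(rs):
    A=np.zeros((3,3));b=np.zeros(3)
    for c,d in rs:
        P=np.eye(3)-np.outer(d,d);A+=P;b+=P@c
    X=np.linalg.solve(A,b); return X,[np.linalg.norm((np.eye(3)-np.outer(d,d))@(X-c)) for c,d in rs]
E
python3 - <<'E'
from h import *
import pickle
fs={}
for n in("scene","side","wrist"):
    f=manip.grab_frame(n);fs[n]=f;cv2.imwrite(f"pics/{n}0.png",f["img"]);print(n,-f["R"].T@f["t"],f["R"][2],f["k1"],f["mtx"][0,0])
pickle.dump(fs,open("f0.pkl","wb"))
cv2.imwrite("pics/all0.png",np.hstack([cv2.resize(fs["wrist"]["img"],(400,300)),]))
print(manip.state(),manip.tip_reach)
E
```

```text
scene [ 1.09752389 -0.75135997  0.68430867] [-0.48688777  0.6137026  -0.62153795] -0.005768733648231952 346.85165923156404
side [ 0.59440137 -0.76871633  0.57181216] [ 0.05121814  0.77967247 -0.62408936] -0.10357977884645143 360.34464396120495
wrist [0.6239307  0.08052652 0.37170868] [-6.70562729e-04 -3.12980632e-01 -9.49759272e-01] 0.0110965225426039 283.9929511918441
{'time': 0.15, 'joint_pos': array([-1.19019700e-01,  5.32242554e-02,  1.61397953e+00,  2.80728114e-05,
        1.47599562e+00, -1.18993208e-01]), 'joint_vel': array([ 0.00110753, -0.00218744, -0.00377728, -0.00070715, -0.00041739,
        0.00088201]), 'joint_efforts': array([ 5.10442842e-04, -3.94241810e+01, -3.70721948e+01, -1.15854355e-04,
        4.61802789e-03,  5.00508997e-05]), 'tool_pos': array([6.24545757e-01, 4.97558768e-05, 2.49333046e-01]), 'tool_rot': array([-6.40138262e-04,  7.07116867e-01,  7.07096239e-01, -4.85628141e-04]), 'contact_force': array([-0.01147993, -0.07561127, -0.14648464]), 'ft_torque': array([-0.02227816, -0.01600659,  0.00200375]), 'grasp_force': 0.0, 'gripper_width': 0.9987926459496808} 0.019
```

View pics/scene0.png

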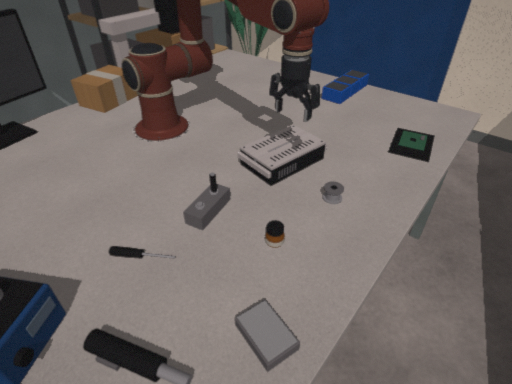

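View pics/side0.png

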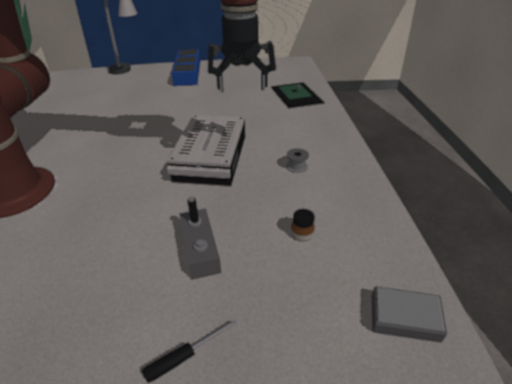

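The scene and side views show the preheater at scene (283,153) and side (210,147). The probe is at scene (213,183) and side (193,210), with the blank in the holder's near hole. I'll enlarge both views.

```bash
python3 - <<'E'
from h import *
import pickle
fs=pickle.load(open("f0.pkl","rb"))
a=cv2.resize(fs["scene"]["img"][115:235,175:335],(800,600),interpolation=cv2.INTER_CUBIC)
b=cv2.resize(fs["side"]["img"][105:285,160:260],(333,600),interpolation=cv2.INTER_CUBIC)
cv2.imwrite("pics/c1.png",cv2.resize(np.hstack([cv2.resize(a,(467,350)),cv2.resize(b,(194,350))]),(800,424)))
c=fs["side"]["img"][105:285,160:260]
cv2.imwrite("pics/c2.png",np.hstack([cv2.resize(fs["scene"]["img"][120:230,180:330],(450,330),interpolation=cv2.INTER_CUBIC),cv2.resize(c,(183,330),interpolation=cv2.INTER_CUBIC)]))
cv2.imwrite("pics/c3.png",cv2.resize(fs["side"]["img"][110:185,165:265],(800,600),interpolation=cv2.INTER_CUBIC))
E
```

```text
(no output)
```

View pics/c3.png

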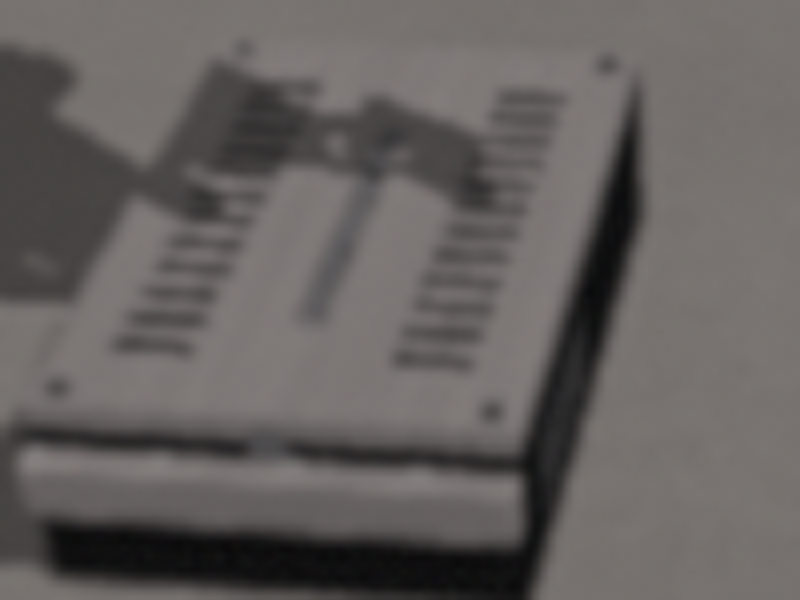

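View pics/wrist0.png

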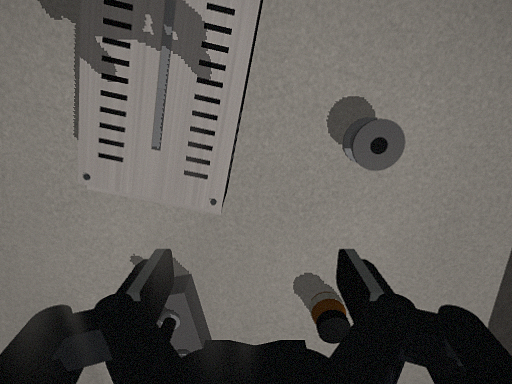

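The wrist view shows the groove's near end at (156,150), running up to about (168,0). The cover screws are at (86,177) and (213,202), and the holder is at the lower left with the blank at (170,322).

```bash
python3 - <<'E'
from h import *
import pickle
fs=pickle.load(open("f0.pkl","rb"));w=fs["wrist"];s=fs["side"];c=fs["scene"]
P=lambda f,u,v,z:plane(f,u,v,z).round(4)
print("wrist groove end",P(w,156,150,.07),P(w,168,5,.07),"screws",P(w,86,177,.07),P(w,213,202,.07))
q=lambda x,y:(165+x/8,110+y/8)
print("side groove end",P(s,*q(313,318),.07),P(s,*q(398,135),.07))
for p in((58,387),(492,411),(608,65),(245,47)):print("side screw",P(s,*q(*p),.07))
# probe cap via dark blobs
for n,f,(x0,y0,x1,y1) in(("side",s,(180,190,210,235)),("scene",c,(200,168,230,200))):
    g=f["img"][y0:y1,x0:x1].max(2);m=(g<45).astype(np.uint8)
    k,l,st,ce=cv2.connectedComponentsWithStats(m)
    for i in range(1,k):
        if st[i,4]>20:print(n,st[i]+np.array([x0,y0,0,0,0]),ce[i]+[x0,y0])
    cv2.imwrite(f"pics/p_{n}.png",cv2.resize(f["img"][y0:y1,x0:x1],None,fx=12,fy=12,interpolation=cv2.INTER_CUBIC))
a=cv2.resize(c["img"][168:234,178:238],(480,528),interpolation=cv2.INTER_CUBIC);b=cv2.resize(s["img"][192:280,176:226],(300,528),interpolation=cv2.INTER_CUBIC)
cv2.imwrite("pics/h.png",np.hstack([a,b]))
E
```

```text
wrist groove end [0.519  0.0314 0.07  ] [0.5447 0.1636 0.07  ] screws [0.4396 0.0017 0.07  ] [ 0.5768 -0.0272  0.07  ]
side groove end [0.5232 0.035  0.07  ] [0.5504 0.1551 0.07  ]
side screw [0.4432 0.0032 0.07  ]
side screw [ 0.5803 -0.0252  0.07  ]
side screw [0.6284 0.2002 0.07  ]
side screw [0.4918 0.2314 0.07  ]
side [182 201  16  21 178] [191.81460674 212.16292135]
scene [211 176   6  16  74] [213.16216216 183.95945946]
```

View pics/h.png

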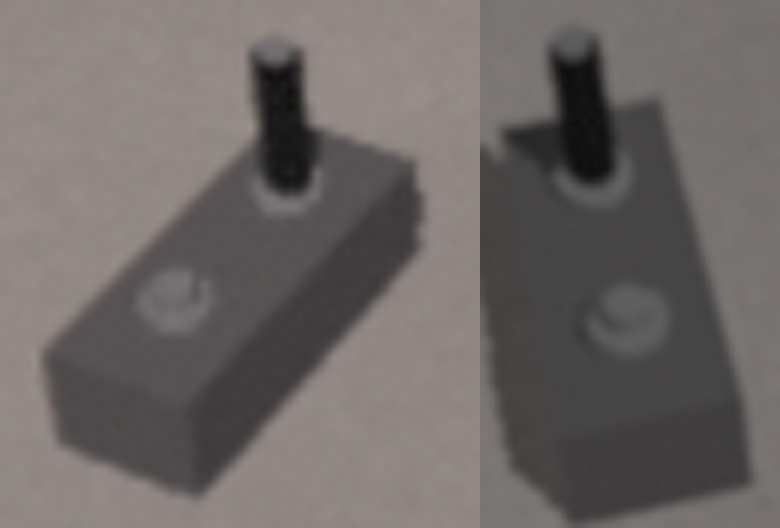

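The probe's cap top is at scene (212.4,174) and side (191.5,199.2). The blank's button is at scene (199.5,204) and side (201.8,242.8).

```bash
python3 - <<'E'
from h import *
import pickle
fs=pickle.load(open("f0.pkl","rb"));w=fs["wrist"];s=fs["side"];c=fs["scene"]
for n,a,b,z in(("cap",(212.4,174.2),(191.5,199.2),.112),("btn",(199.6,204),(201.8,243),.058)):
    print(n,tri([ray(c,*a),ray(s,*b)]),plane(c,*a,z),plane(s,*b,z))
print(plane(w,170,322,.056))
E
```

```text
cap (array([ 0.50880885, -0.21354481,  0.11123719]), [np.float64(0.00033391824878935966), np.float64(0.00033391824878937994)]) [ 0.50992086 -0.21470415  0.112     ] [ 0.50883804 -0.213952    0.112     ]
btn (array([ 0.52623028, -0.28725799,  0.06081705]), [np.float64(0.0007660830701500575), np.float64(0.0007660830701500623)]) [ 0.52427295 -0.28609522  0.058     ] [ 0.52564405 -0.28356202  0.058     ]
[ 0.50803403 -0.20647266  0.056     ]
```

>>> move_arm([
  [-2.67,-1.45,0.6,0,0,0,1],
  [-2.67,-1.45,0.6,0,0,0,1],
  [-2.67,-1.45,0.6,0,0,0,1],
  [-2.67,-1.45,0.6,0,0,0,1],
  [-2.67,-1.45,0.6,0,0,0,1],
  [-2.67,-1.45,0.6,0,0,0,1],
  [-2.67,-1.45,0.6,0,0,0,1],
  [-2.67,-1.45,0.6,0,0,0,1],
  [0,0,0,0,0,0,1],
  [0,0,0,0,0,0,1],
])

```text
time: 0.98
tool_pos: [0.508, -0.2144, 0.2015]
tool_rot: [-0.001, 0.708, 0.706, -0.0]
contact_force: [-0.3, 0.3, -0.6]
gripper_width: 1.003
grasp_force: 0.0
```

```bash
python3 - <<'E'
from h import *
w=manip.grab_frame("wrist");cv2.imwrite("pics/w1.png",w["img"])
import pickle;pickle.dump(w,open("w1.pkl","wb"))
st=manip.state();print(st["time"],st["tool_pos"],st["tool_rot"],proj(w,[.509,-.214,.112]),proj(w,[.509,-.214,.051]))
E
```

```text
1.0333 [ 0.50872044 -0.21369383  0.20199166] [-3.63875065e-04  7.07528608e-01  7.06684594e-01  1.46818251e-04] [256.61515489 207.20790788] [256.2052918 185.7039366]
```

View pics/w1.png

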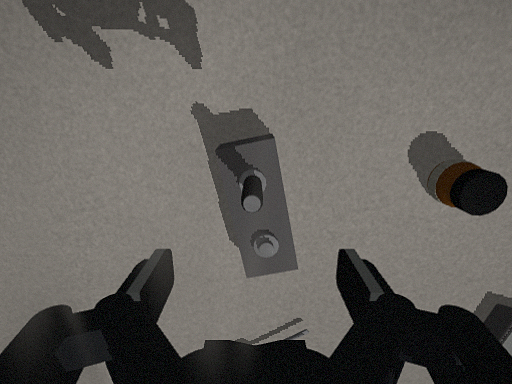

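The wrist view has the cap at (251.5,202.5), about 5 px left of and above the prediction. That is a 2–3 mm difference, within calibration error, so I'll split it, descend and grip.

>>> move_arm([
  [0.1,-0.1,2,0,0,0,1],
  [0,0,2.5,0,0,0,1],
  [0,0,2.5,0,0,0,1],
  [0,0,2.5,0,0,0,1],
  [0,0,1.5,0,0,0,1],
  [0,0,0.8,0,0,0,0.3],
  [0,0,0,0,0,0,-0.2],
  [0,0,0,0,0,0,-0.4],
  [0,0,0,0,0,0,-0.5],
  [0,0,0,0,0,0,-0.55],
  [0,0,0,0,0,0,-0.6],
  [0,0,0,0,0,0,-0.65],
  [0,0,0,0,0,0,-0.8],
  [0,0,0,0,0,0,-1],
  [0,0,0,0,0,0,-1],
  [0,0,0,0,0,0,-1],
])

```text
time: 2.37
tool_pos: [0.5084, -0.2131, 0.086]
tool_rot: [0.001, 0.707, 0.707, 0.0]
contact_force: [-2.6, 0.6, 5.4]
gripper_width: 0.193
grasp_force: 58.2
```

>>> move_arm([
  [0,0,-0.3,0,0,0,-1],
  [0,0,-0.5,0,0,0,-1],
  [0,0,-1,0,0,0,-1],
  [0,0,-2,0,0,0,-1],
  [0,0,-2.5,0,0,0,-1],
  [0,0,-2.5,0,0,0,-1],
  [0,0,-2.5,0,0,0,-1],
  [0,0,-1,0,0,0,-1],
  [0,0,0,0,0,0,-1],
  [0,0,0,0,0,0,-1],
  [0,0,0,0,0,0,-1],
])

```text
time: 3.28
tool_pos: [0.5071, -0.2121, 0.2053]
tool_rot: [-0.002, 0.707, 0.707, -0.0]
contact_force: [-0.1, -0.7, -2.3]
gripper_width: 0.191
grasp_force: 58.5
```

```bash
python3 - <<'E'
from h import *
st=manip.state();print(st["time"],st["tool_pos"],st["tool_rot"],st["contact_force"])
fs={n:manip.grab_frame(n) for n in("wrist","scene","side")}
import pickle;pickle.dump(fs,open("f2.pkl","wb"))
p=st["tool_pos"];o=[]
for n in("scene","side"):
    u,v=proj(fs[n],p).astype(int);print(n,proj(fs[n],p-[0,0,.063]),u,v)
    o.append(cv2.resize(fs[n]["img"][v-25:v+55,u-20:u+20],(200,400),interpolation=cv2.INTER_CUBIC))
o.append(cv2.resize(fs["wrist"]["img"][184:384,150:362],(424,400),interpolation=cv2.INTER_CUBIC))
cv2.imwrite("pics/g2.png",np.hstack(o))
E
```

```text
3.2833 [ 0.50707919 -0.21207857  0.20527273] [-1.51634437e-03  7.07107133e-01  7.07104694e-01 -3.94082038e-04] [-0.06425925 -0.68871599 -2.31606129]
scene [211.41640362 164.49422844] 209 144
side [188.74098406 186.73074077] 184 159
```

View pics/g2.png

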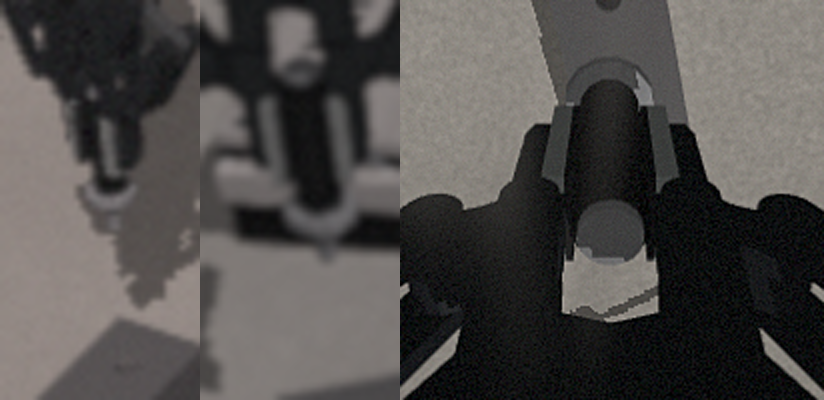

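The probe is held upright and central: in the wrist view the collar centre is at about x=254.5 px, and the side view shows the tip below the collar. I'll carry it high to the right end of the groove and turn it to suit.

>>> move_arm([
  [2,0.1,0,0,0,0,-1],
  [3.5,0.25,0,0,0,0,-1],
  [3.7,0.25,0,0,0,0,-1],
  [3.7,0.25,0,0,0,0,-1],
  [3.7,0.25,0,0,0,0,-1],
  [3.7,0.25,0,0,0,0,-1],
  [3.5,0.25,0,0,0,0,-1],
  [2.1,0.1,0,0,0,0,-1],
  [0,0,0,0,0,3,-1],
  [0,0,0,0,0,6,-1],
  [0,0,0,0,0,2.5,-1],
  [0,0,0,0,0,0,-1],
  [0,0,0,0,0,0,-1],
])

```text
time: 4.52
tool_pos: [0.5245, 0.0465, 0.2063]
tool_rot: [-0.001, 0.774, 0.633, -0.001]
contact_force: [1.2, 1.2, -2.0]
gripper_width: 0.194
grasp_force: 58.5
```

```bash
python3 - <<'E'
from h import *
st=manip.state();print(st["time"],st["tool_pos"],st["tool_rot"],st["contact_force"])
fs={n:manip.grab_frame(n) for n in("wrist","scene","side")}
import pickle;pickle.dump(fs,open("f3.pkl","wb"))
w=fs["wrist"]
for d in(0,.03,.06,.1):
    X=np.array([.521,.033,.07])+d*np.array([.199,.98,0]);print(proj(w,X),proj(fs["side"],X))
cv2.imwrite("pics/w3.png",cv2.resize(w["img"][0:330,110:400],(700,597*1),interpolation=cv2.INTER_CUBIC))
E
```

```text
4.5167 [0.52454442 0.04647505 0.20629855] [-5.80327322e-04  7.73962384e-01  6.33230998e-01 -6.28024003e-04] [ 1.17469404  1.23162459 -1.97716692]
[254.4617968  203.74762799] [203.25406575 150.20443788]
[254.49579773 173.62540891] [205.81887768 144.17029628]
[254.53227988 141.27785691] [208.26406913 138.42757947]
[254.5853392   94.18180149] [211.35154891 131.19032455]
```

View pics/w3.png

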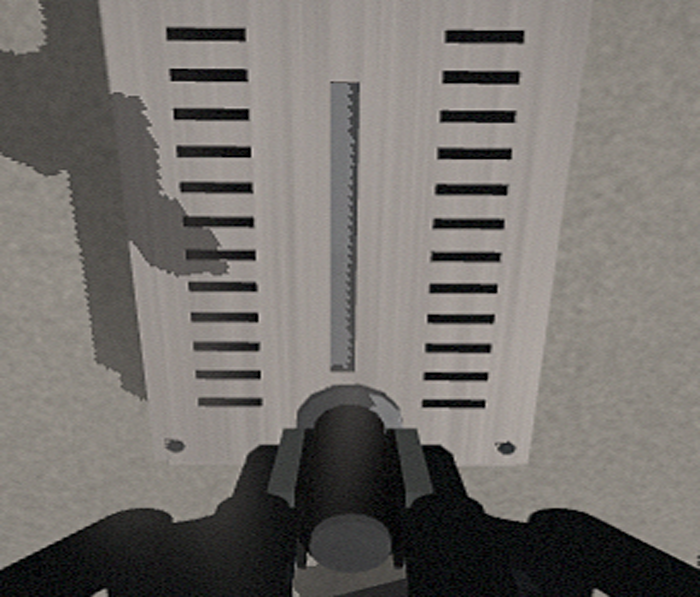

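The wrist view shows the groove's near end at about (252.1,204.5) and its far end at (253.1,45). The collar axis is at about 255 px, so the tool must shift about -2.6 mm in tool y and turn about +0.5°. I'll lower to 10 mm above the cover and recheck.

>>> move_arm([
  [0,-0.26,0.5,0,0,0.5,-1],
  [0,0,1.2,0,0,0,-1],
  [0,0,1.5,0,0,0,-1],
  [0,0,1.5,0,0,0,-1],
  [0,0,1,0,0,0,-1],
  [0,0,0.5,0,0,0,-1],
  [0,0,0,0,0,0,-1],
  [0,0,0,0,0,0,-1],
  [0,0,0,0,0,0,-1],
])

```text
time: 5.42
tool_pos: [0.5231, 0.0469, 0.1462]
tool_rot: [0.001, 0.777, 0.629, 0.001]
contact_force: [0.2, -0.1, -0.9]
gripper_width: 0.195
grasp_force: 58.5
```

```bash
python3 - <<'E'
from h import *
st=manip.state();print(st["time"],st["tool_pos"],st["tool_rot"],st["contact_force"])
fs={n:manip.grab_frame(n) for n in("wrist","scene","side")}
import pickle;pickle.dump(fs,open("f4.pkl","wb"))
w=fs["wrist"];s=fs["side"]["img"][125:165,180:230];c=fs["scene"]["img"][125:170,250:310]
cv2.imwrite("pics/w4.png",np.hstack([cv2.resize(w["img"][60:230,205:305],(352,600),interpolation=cv2.INTER_CUBIC),np.vstack([cv2.resize(s,(400,300),interpolation=cv2.INTER_CUBIC),cv2.resize(c,(400,300),interpolation=cv2.INTER_CUBIC)])]))
E
```

```text
5.4167 [0.52307994 0.04688448 0.1462108 ] [5.52434957e-04 7.77137578e-01 6.29330213e-01 6.02869755e-04] [ 0.20039619 -0.09372626 -0.89778606]
```

View pics/w4.png

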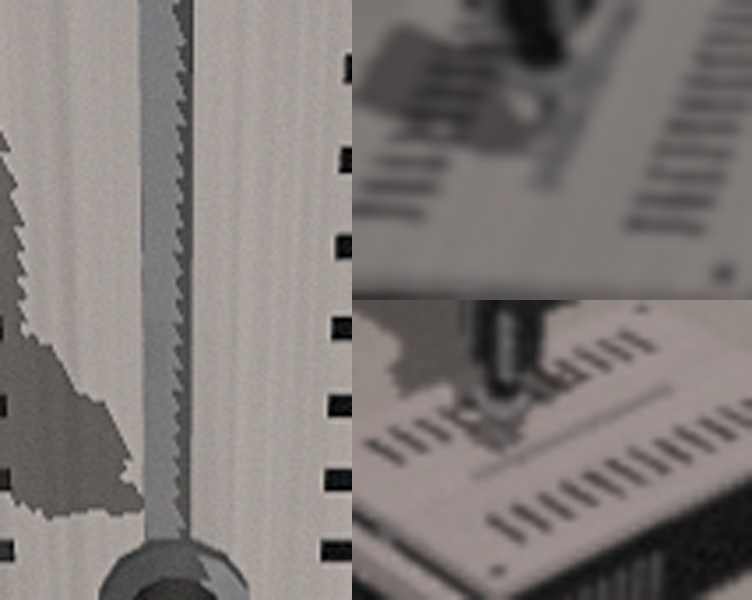

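At 13 mm above the cover, the wrist view shows the groove at x≈252.6 px where it meets the collar, whose axis is at about 254.3 px. That leaves about 1.3 mm in -y. The scene view agrees that the tip is about over the groove. I'll shift, then measure by edge profile.

>>> move_arm([
  [0,-0.13,0,0,0,0,-1],
  [0,0,0,0,0,0,-1],
  [0,0,0,0,0,0,-1],
  [0,0,0,0,0,0,-1],
])

```text
time: 5.9
tool_pos: [0.5212, 0.0472, 0.1454]
tool_rot: [0.0, 0.777, 0.629, 0.0]
contact_force: [-0.3, -0.1, -2.1]
gripper_width: 0.191
grasp_force: 58.5
```

```bash
cat > gr.py <<'E'
from h import *
def prof(img,rows):
    r=[]
    for v in rows:
        g=cv2.GaussianBlur(img[v-2:v+3].astype(np.float32).mean((0,2))[None],(3,1),0)[0]
        x=np.arange(238,272); d=np.diff(g)[x]
        a=x[:17][np.argmin(d[:17])]; b=x[14:][np.argmax(d[14:])]
        sub=lambda i,s:i+.5+ (lambda l,c,h:0.5*(l-h)/(l-2*c+h+1e-9))(*(s*np.diff(g)[i-1:i+2]))
        r.append((v,round(float(sub(a,-1)),2),round(float(sub(b,1)),2)))
    return r
E
python3 - <<'E'
from gr import *
import pickle
o=pickle.load(open("f4.pkl","rb"))["wrist"]["img"]
st=manip.state();print(st["time"],st["tool_pos"],st["tool_rot"],st["contact_force"])
w=manip.grab_frame("wrist")["img"]
for i in(o,w):
    for v,a,b in prof(i,(60,90,120,150,180,205)):print(v,a,b,round((a+b)/2,2))
    # grip/collar edges: horizontal profile
    for v in(225,235,245):print(v,i[v,225:285].mean(1).astype(int))
E
```

```text
5.9 [0.52116847 0.04719733 0.14543576] [6.45260479e-05 7.77141017e-01 6.29326488e-01 7.97394104e-05] [-0.31955629 -0.11215387 -2.13288425]
60 243.79 259.56 251.68
90 244.39 259.41 251.9
120 244.41 259.4 251.9
150 244.68 259.11 251.9
180 245.37 259.08 252.22
205 257.63 258.75 258.19
225 [152 151 152 152 152 156 159 157 164  74  55  71  71  76  72  77  76  74
  75  75  80  67  64  50  41  44  53  55  54  53  51  61  53  56  52  52
  51 114 139 137 131 125 126 123 124 125 122 133 107  66 124 161 158 157
 160 163 160 159 161 154]
235 [153 153 154 161 161 165 170 143  72  72  76  76  75  78  82  37  24  32
  32  32  32  43  41  44  44  46  43  53  55  54  50  49  53  53  47  50
  47  46  44  41  33  33  28  21 103 131 131 133 134 137 131 145 168 165
 170 165 161 165 157 159]
245 [114  59  60  55  65  62  59  66  61  61  54   7  28  11  24  31  32  31
  34  35  30  36  41  40  35  51  45  47  51  50  44  49  52  41  42  45
  40  36  40  34  30  27  22  29  19  16  27  24   8  34  70  62  63  64
  63  63  62  59  52 118]
60 246.99 262.74 254.87
90 247.38 262.55 254.97
120 247.57 262.4 254.98
150 247.69 262.09 254.89
180 248.09 261.73 254.91
205 248.34 261.56 254.95
225 [159 160 152 152 150 153 162 164 160  71  56  68  72  69  75  73  75  78
  74  77  83  70  70  55  41  50  53  54  63  54  56  57  57  58  55  50
  58  75  79 112 131 126 130 123 122 128 127 134 106  66 127 165 163 158
 161 157 160 160 162 159]
235 [158 161 158 158 156 157 166 143  69  71  79  74  79  80  87  44  19  33
  32  34  36  36  36  47  46  48  51  47  52  48  48  54  55  51  51  46
  42  47  42  43  28  30  34  19 102 133 133 132 134 139 132 147 166 166
 165 165 167 165 162 158]
245 [118  63  57  63  63  64  64  61  65  63  52  16  12  13  26  19  27  32
  31  35  32  37  41  42  38  41  49  48  53  47  53  47  49  45  52  40
  38  38  36  38  31  28  33  28  12  20  13   6  12  41  61  65  61  63
  62  70  64  61  51 116]
```

>>> move_arm([
  [0,0.04,0.3,0,0,0,-1],
  [0,0,0.3,0,0,0,-1],
  [0,0,0.3,0,0,0,-1],
  [0,0,0.2,0,0,0,-1],
  [0,0,0.1,0,0,0,-1],
  [0,0,0,0,0,0,-1],
  [0,0,0,0,0,0,-1],
])

```text
time: 6.53
tool_pos: [0.5215, 0.0471, 0.1332]
tool_rot: [-0.0, 0.777, 0.629, -0.0]
contact_force: [1.5, 0.7, -1.8]
gripper_width: 0.191
grasp_force: 58.5
```

>>> move_arm([
  [0,0,0.1,0,0,0,-1],
  [0,0,0.1,0,0,0,-1],
  [0,0,0.1,0,0,0,-1],
  [0,0,0,0,0,0,-1],
  [0,0,0,0,0,0,-1],
])

```text
time: 6.95
tool_pos: [0.5215, 0.0471, 0.1302]
tool_rot: [-0.0, 0.777, 0.629, -0.0]
contact_force: [0.2, 0.0, -2.1]
gripper_width: 0.195
grasp_force: 58.5
```

>>> move_arm([
  [0,0,0.1,0,0,0,-1],
  [0,0,0.1,0,0,0,-1],
  [0,0,0,0,0,0,-1],
  [0,0,0,0,0,0,-1],
])

```text
time: 7.28
tool_pos: [0.5217, 0.0471, 0.1285]
tool_rot: [0.0, 0.777, 0.629, 0.0]
contact_force: [0.2, 0.1, -0.1]
gripper_width: 0.192
grasp_force: 58.6
```

>>> move_arm([
  [0,0,0.1,0,0,0,-1],
  [0,0,0.1,0,0,0,-1],
  [0,0,0,0,0,0,-1],
  [0,0,0,0,0,0,-1],
  [0,0,0,0,0,0,-1],
])

```text
time: 7.7
tool_pos: [0.5217, 0.0471, 0.1265]
tool_rot: [0.0, 0.777, 0.629, 0.0]
contact_force: [-0.4, -0.3, -0.2]
gripper_width: 0.193
grasp_force: 58.6
```

```bash
python3 - <<'E'
from gr import *
F=[]
for i in range(8):
    w=manip.grab_frame("wrist")["img"];st=manip.state();F.append(st["contact_force"])
print(st["time"],st["tool_pos"],np.mean(F,0),np.std(F,0))
for v,a,b in prof(w,(90,150,205)):print(v,a,b,round((a+b)/2,2))
s=manip.grab_frame("side");print(proj(s,st["tool_pos"]))
E
```

```text
8.1 [0.52165328 0.04709318 0.12637922] [0.36141101 0.06621716 0.353052  ] [0.76276512 0.41124053 0.43451469]
90 245.46 262.54 254.0
150 246.34 262.09 254.21
205 246.64 261.53 254.08
[201.48995192 128.43675432]
```

The probe's tip is in the groove and pressed with about 2 N. The contact height matches the groove floor, and the groove line agrees with the collar axis. I'll press slightly more, then slide toward +y.

>>> move_arm([
  [0,0,0.08,0,0,0,-1],
  [0,0,0.07,0,0,0,-1],
  [0.1,0,0,0,0,0,-1],
  [0.2,0,0,0,0,0,-1],
  [0.2,0,0,0,0,0,-1],
  [0.2,0,0,0,0,0,-1],
  [0.1,0,0,0,0,0,-1],
  [0,0,0,0,0,0,-1],
  [0,0,0,0,0,0,-1],
])

```text
time: 8.9
tool_pos: [0.5233, 0.0553, 0.1248]
tool_rot: [-0.0, 0.777, 0.629, 0.0]
contact_force: [0.6, 1.0, 0.8]
gripper_width: 0.193
grasp_force: 58.6
```

```bash
cat > chk.py <<'E'
from gr import *
F=[]
for i in range(4):
    w=manip.grab_frame("wrist")["img"];st=manip.state();F.append(st["contact_force"])
t=np.deg2rad(12);d=np.array([np.sin(t),np.cos(t),0]);n=np.array([np.cos(t),-np.sin(t),0])
F=np.mean(F,0);p=st["tool_pos"]
print(round(st["time"],2),"pos",p.round(4),"along %.4f across %.4f"%((p-[.521,.033,0])@d,(p-[.521,.033,0])@n),"F along %.2f across %.2f up %.2f"%(F@d,F@n,F[2]),[round((a+b)/2,2) for v,a,b in prof(w,(90,150))])
E
python3 chk.py
```

```text
9.1 pos [0.5232 0.0552 0.1248] along 0.0222 across -0.0024 F along -0.20 across -0.34 up 0.51 [254.2, 254.44]
```

>>> move_arm([
  [0.1,0,0,0,0,0,-1],
  [0.15,0,0,0,0,0,-1],
  [0.1,0,0,0,0,0,-1],
  [0,0,0,0,0,0,-1],
  [0,0,0,0,0,0,-1],
])

```text
time: 9.52
tool_pos: [0.524, 0.0585, 0.1248]
tool_rot: [-0.0, 0.777, 0.629, 0.0]
contact_force: [-0.6, -1.1, 0.5]
gripper_width: 0.195
grasp_force: 58.6
```

```bash
python3 chk.py
```

```text
9.72 pos [0.524  0.0584 0.1248] along 0.0255 across -0.0024 F along -0.34 across 0.11 up 0.73 [254.13, 254.32]
```

>>> move_arm([
  [0.1,0,0,0,0,0,-1],
  [0.1,0,0,0,0,0,-1],
  [0.1,0,0,0,0,0,-1],
  [0,0,0,0,0,0,-1],
  [0,0,0,0,0,0,-1],
])

```text
time: 10.13
tool_pos: [0.5246, 0.0615, 0.1248]
tool_rot: [-0.0, 0.777, 0.629, 0.0]
contact_force: [-0.3, -0.2, 0.9]
gripper_width: 0.196
grasp_force: 58.6
```

```bash
python3 chk.py
```

```text
10.33 pos [0.5246 0.0614 0.1248] along 0.0286 across -0.0024 F along -0.14 across 0.06 up 1.11 [254.15, 254.38]
```

>>> move_arm([
  [0.1,0,0,0,0,0,-1],
  [0.15,0,0,0,0,0,-1],
  [0.1,0,0,0,0,0,-1],
  [0,0,0,0,0,0,-1],
  [0,0,0,0,0,0,-1],
])

```text
time: 10.75
tool_pos: [0.5253, 0.065, 0.1248]
tool_rot: [-0.0, 0.777, 0.629, 0.0]
contact_force: [-0.7, 0.1, 0.2]
gripper_width: 0.196
grasp_force: 58.6
```

```bash
python3 chk.py
```

```text
10.95 pos [0.5253 0.0649 0.1248] along 0.0321 across -0.0024 F along -0.23 across -0.21 up 0.82 [254.19, 254.38]
```

>>> move_arm([
  [0.1,0,0,0,0,0,-1],
  [0.15,0,0,0,0,0,-1],
  [0.1,0,0,0,0,0,-1],
  [0,0,0,0,0,0,-1],
  [0,0,0,0,0,0,-1],
])

```text
time: 11.37
tool_pos: [0.5261, 0.0683, 0.1248]
tool_rot: [-0.0, 0.777, 0.629, 0.0]
contact_force: [-0.4, -0.1, 2.1]
gripper_width: 0.191
grasp_force: 58.6
```

```bash
python3 chk.py
```

```text
11.57 pos [0.5261 0.0683 0.1248] along 0.0356 across -0.0024 F along -0.38 across 0.23 up 0.85 [254.19, 254.39]
```

>>> move_arm([
  [0.1,0,0,0,0,0,-1],
  [0.15,0,0,0,0,0,-1],
  [0.1,0,0,0,0,0,-1],
  [0,0,0,0,0,0,-1],
  [0,0,0,0,0,0,-1],
])

```text
time: 11.98
tool_pos: [0.5268, 0.0718, 0.1248]
tool_rot: [-0.0, 0.777, 0.629, 0.0]
contact_force: [-0.7, -0.5, 0.4]
gripper_width: 0.195
grasp_force: 58.6
```

```bash
python3 chk.py
```

```text
12.18 pos [0.5268 0.0717 0.1248] along 0.0391 across -0.0024 F along -0.47 across 0.02 up 1.05 [254.16, 254.38]
```

>>> move_arm([
  [0.1,0,0,0,0,0,-1],
  [0.15,0,0,0,0,0,-1],
  [0.1,0,0,0,0,0,-1],
  [0,0,0,0,0,0,-1],
  [0,0,0,0,0,0,-1],
])

```text
time: 12.6
tool_pos: [0.5275, 0.0752, 0.1248]
tool_rot: [-0.0, 0.777, 0.629, 0.0]
contact_force: [-0.3, -0.4, 0.6]
gripper_width: 0.195
grasp_force: 58.6
```

```bash
python3 chk.py
```

```text
12.8 pos [0.5275 0.0752 0.1248] along 0.0426 across -0.0024 F along -0.14 across 0.30 up 0.97 [254.16, 254.38]
```

>>> move_arm([
  [0.1,0,0,0,0,0,-1],
  [0.15,0,0,0,0,0,-1],
  [0.1,0,0,0,0,0,-1],
  [0,0,0,0,0,0,-1],
  [0,0,0,0,0,0,-1],
])

```text
time: 13.22
tool_pos: [0.5282, 0.0786, 0.1248]
tool_rot: [-0.0, 0.777, 0.629, 0.0]
contact_force: [-1.1, -0.8, 0.6]
gripper_width: 0.194
grasp_force: 58.6
```

```bash
python3 chk.py
```

```text
13.42 pos [0.5282 0.0786 0.1248] along 0.0461 across -0.0024 F along -0.29 across 0.11 up 0.76 [254.17, 254.38]
```

>>> move_arm([
  [0.1,0,0,0,0,0,-1],
  [0.15,0,0,0,0,0,-1],
  [0.1,0,0,0,0,0,-1],
  [0,0,0,0,0,0,-1],
  [0,0,0,0,0,0,-1],
])

```text
time: 13.83
tool_pos: [0.529, 0.0825, 0.1247]
tool_rot: [-0.0, 0.777, 0.629, 0.001]
contact_force: [0.4, 2.8, 0.2]
gripper_width: 0.194
grasp_force: 58.6
```

```bash
python3 chk.py
```

```text
14.03 pos [0.529  0.0823 0.1248] along 0.0499 across -0.0024 F along 2.49 across 0.14 up 0.06 [254.21, 254.4]
```

>>> move_arm([
  [0.1,0,0,0,0,0,-1],
  [0.1,0,0,0,0,0,-1],
  [0,0,0,0,0,0,-1],
  [0,0,0,0,0,0,-1],
])

```text
time: 14.37
tool_pos: [0.5291, 0.0836, 0.1244]
tool_rot: [0.0, 0.777, 0.629, -0.0]
contact_force: [0.1, -0.1, -0.5]
gripper_width: 0.196
grasp_force: 58.6
```

```bash
python3 chk.py
```

```text
14.57 pos [0.5291 0.0836 0.1246] along 0.0512 across -0.0026 F along -0.15 across 0.50 up -1.70 [254.63, 254.6]
```

The upward push has gone (up -1.7 N, which is just the probe's weight), so the tip is in the well. I'll centre it.

>>> move_arm([
  [0.1,0,0,0,0,0,-1],
  [0.05,0,0,0,0,0,-1],
  [0,0,0,0,0,0,-1],
  [0,0,0,0,0,0,-1],
])

```text
time: 14.9
tool_pos: [0.5296, 0.0853, 0.1248]
tool_rot: [-0.0, 0.777, 0.629, -0.0]
contact_force: [-0.7, -0.4, -1.7]
gripper_width: 0.198
grasp_force: 58.6
```

```bash
python3 chk.py
```

```text
15.1 pos [0.5296 0.0853 0.1248] along 0.0529 across -0.0024 F along -0.14 across -0.16 up -1.49 [259.42, 254.38]
```

>>> move_arm([
  [0,0,0.1,0,0,0,-1],
  [0,0,0.2,0,0,0,-1],
  [0,0,0.2,0,0,0,-1],
  [0,0,0,0,0,0,-1],
  [0,0,0,0,0,0,-1],
])

```text
time: 15.52
tool_pos: [0.5295, 0.0853, 0.1195]
tool_rot: [-0.0, 0.777, 0.629, -0.0]
contact_force: [0.1, -0.1, -1.7]
gripper_width: 0.197
grasp_force: 58.6
```

```bash
python3 chk.py
```

```text
15.72 pos [0.5297 0.0852 0.1198] along 0.0529 across -0.0024 F along -0.61 across -0.01 up -1.23 [259.9, 254.31]
```

>>> move_arm([
  [0,0,0.15,0,0,0,-1],
  [0,0,0.2,0,0,0,-1],
  [0,0,0.15,0,0,0,-1],
  [0,0,0,0,0,0,-1],
  [0,0,0,0,0,0,-1],
])

```text
time: 16.13
tool_pos: [0.5295, 0.0853, 0.1146]
tool_rot: [-0.0, 0.777, 0.629, -0.0]
contact_force: [0.1, 1.1, -1.5]
gripper_width: 0.194
grasp_force: 58.6
```

```bash
python3 chk.py
```

```text
16.33 pos [0.5297 0.0852 0.1149] along 0.0529 across -0.0024 F along 0.42 across 0.11 up -1.12 [257.93, 254.33]
```

>>> move_arm([
  [0,0,0.1,0,0,0,-1],
  [0,0,0.1,0,0,0,-1],
  [0,0,0,0,0,0,-1],
  [0,0,0,0,0,0,-1],
])

```text
time: 16.67
tool_pos: [0.5297, 0.0852, 0.1127]
tool_rot: [-0.0, 0.777, 0.629, -0.0]
contact_force: [0.2, 0.2, -1.5]
gripper_width: 0.195
grasp_force: 58.6
```

```bash
python3 chk.py
```

```text
16.87 pos [0.5297 0.0853 0.1129] along 0.0529 across -0.0024 F along -0.01 across -0.07 up -1.34 [261.32, 254.18]
```

>>> move_arm([
  [0,0,0.05,0,0,0,-1],
  [0,0,0.05,0,0,0,-1],
  [0,0,0,0,0,0,-1],
  [0,0,0,0,0,0,-1],
])

```text
time: 17.2
tool_pos: [0.5297, 0.0852, 0.1118]
tool_rot: [-0.0, 0.777, 0.629, -0.0]
contact_force: [-0.3, -0.2, -1.6]
gripper_width: 0.194
grasp_force: 58.6
```

```bash
python3 chk.py
```

```text
17.4 pos [0.5297 0.0852 0.1118] along 0.0529 across -0.0024 F along -0.20 across -0.07 up -1.61 [254.19, 254.08]
```

Now 0.5 mm steps to contact.

>>> move_arm([
  [0,0,0.05,0,0,0,-1],
  [0,0,0,0,0,0,-1],
  [0,0,0,0,0,0,-1],
])

```text
time: 17.65
tool_pos: [0.5297, 0.0853, 0.1113]
tool_rot: [-0.0, 0.777, 0.629, -0.0]
contact_force: [0.5, 0.9, -2.2]
gripper_width: 0.192
grasp_force: 58.6
```

```bash
python3 chk.py
```

```text
17.85 pos [0.5297 0.0853 0.1113] along 0.0529 across -0.0024 F along 0.06 across 0.47 up -0.98 [258.75, 254.09]
```

>>> move_arm([
  [0,0,0.04,0,0,0,-1],
  [0,0,0,0,0,0,-1],
  [0,0,0,0,0,0,-1],
])

```text
time: 18.1
tool_pos: [0.5297, 0.0853, 0.1111]
tool_rot: [0.0, 0.777, 0.629, 0.0]
contact_force: [-0.8, 1.3, 0.4]
gripper_width: 0.192
grasp_force: 58.7
```

```bash
python3 chk.py
```

```text
18.3 pos [0.5297 0.0853 0.1111] along 0.0529 across -0.0023 F along 0.26 across -0.52 up 0.51 [254.12, 254.08]
```

>>> move_arm([
  [0,0,0.04,0,0,0,-1],
  [0,0,0,0,0,0,-1],
  [0,0,0,0,0,0,-1],
])

```text
time: 18.55
tool_pos: [0.5298, 0.0853, 0.111]
tool_rot: [0.0, 0.777, 0.629, 0.0]
contact_force: [-2.3, -0.4, 5.4]
gripper_width: 0.194
grasp_force: 58.7
```

```bash
python3 chk.py
```

```text
18.75 pos [0.5298 0.0853 0.1111] along 0.0530 across -0.0023 F along -0.91 across -3.06 up 5.34 [258.5, 254.08]
```

The collar is seated: 7 N at the expected height of 0.111. I'll release, check and lift away.

>>> move_arm([
  [0,0,0,0,0,0,-0.4],
  [0,0,0,0,0,0,-0.1],
  [0,0,0,0,0,0,0.2],
  [0,0,0,0,0,0,0.5],
  [0,0,0,0,0,0,0.8],
  [0,0,0,0,0,0,0.8],
  [0,0,0,0,0,0,0.8],
  [0,0,0,0,0,0,0.8],
])

```text
time: 19.42
tool_pos: [0.5297, 0.0852, 0.1105]
tool_rot: [0.0, 0.777, 0.629, -0.0]
contact_force: [-0.0, -0.3, -1.0]
gripper_width: 0.899
grasp_force: 0.0
```

>>> move_arm([
  [0,0,-0.5,0,0,0,0.8],
  [0,0,-1,0,0,0,0.8],
  [0,0,-2,0,0,0,0.8],
  [0,0,-2.5,0,0,0,0.8],
  [0,0,-2.5,0,0,0,0.8],
  [0,0,-2,0,0,0,0.8],
  [0,0,0,0,0,0,0.8],
  [0,0,0,0,0,0,0.8],
  [0,0,0,0,0,0,0.8],
])

```text
time: 20.17
tool_pos: [0.5293, 0.0852, 0.2151]
tool_rot: [-0.0, 0.777, 0.629, -0.0]
contact_force: [0.3, 0.4, -0.8]
gripper_width: 0.9
grasp_force: 0.0
```

```bash
python3 - <<'E'
from h import *
fs={n:manip.grab_frame(n) for n in("wrist","scene","side")}
X=np.array([.5297,.0853,.07]);st=manip.state();print(st["time"],st["tool_pos"],st["contact_force"],st["gripper_width"])
for n in fs:print(n,proj(fs[n],X),proj(fs[n],X+[0,0,.067]))
s=fs["side"]["img"][110:160,185:235];c=fs["scene"]["img"][110:170,250:310]
cv2.imwrite("pics/end.png",np.hstack([cv2.resize(fs["wrist"]["img"][80:280,170:340],(400,470),interpolation=cv2.INTER_CUBIC),np.vstack([cv2.resize(i,(300,235),interpolation=cv2.INTER_CUBIC) for i in(s,c)])]))
E
```

```text
20.3167 [0.52875293 0.08521429 0.2137394 ] [ 0.96212235 -0.23158603  0.12122622] 0.9015537100884536
wrist [255.51085949 187.27652951] [255.83812961 212.61850428]
scene [279.86853507 145.27460657] [280.65155691 127.58423158]
side [207.02677261 139.7146201 ] [204.67360631 117.54780778]
```

View pics/end.png

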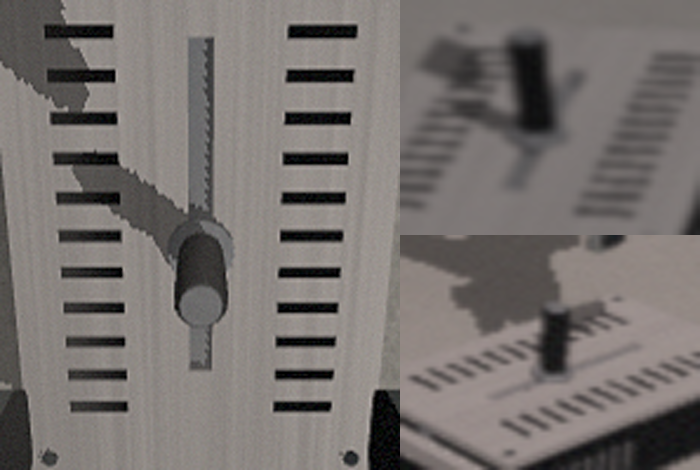

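The final picture shows the probe standing upright and released, with its collar flat on the groove. Its cap is at wrist (255.4,210), against a predicted (255.8,212.6).

```bash
python3 -c "from plant import manip;print(manip.job_done())"
```

```text
the job is handed in; nothing more can be done
None
```

The job is handed in: the probe stands upright in the sensor well, with its collar seated on the cover at the expected height. The gripper is clear, nothing else was touched, and it took about 20 s of robot time; no verdict came back.

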